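Press the keeper plate home behind the lip of the long pin's nest

ROBOT

A 6-joint arm with a two-finger parallel gripper is mounted at the origin on the work surface. World frame = base frame: x ahead of the robot, y to its left, z up, the work surface at z = 0. Lengths are in m, angles in rad, forces in N, time in s.
With the tool pointing down it reaches from about 0.375 to 0.975 m from the base axis. Payload 3.8 kg.
Tool frame: the origin (TCP) lies at the very end of the fingers, on their centre line; the grasp point (between the pads) lies 19 mm behind it; z points along the fingers, y is the line along which they close (so a half turn about z gives the same grasp; the last joint's range is limited). The gripper opens to 85 mm and grips with 20 to 120 N. Pads are 22 mm wide; open, the fingers measure 114 mm over their backs; the gripper's body (76 mm by 85 mm) begins 54 mm behind the grasp point. The pads swing forward as they close: fully open they stand 13 mm farther back than shut.
Start: joints at [1.102, 0.264, 1.604, -0, 1.274, -0.037], TCP at [0.282, 0.613, 0.192] pointing down, gripper open.
Joint ranges: [-2.63, 2.63], [-0.94, 2.18], [0.31, 2.57], [-1.31, 4.45], [0, 2.66], [-2.55, 2.55]. Speed limits (rad/s): [2.57, 2.57, 3.14, 3.14, 3.14, 3.14].

INTERFACE

Orientations are given as a rotation vector (axis times angle).
In Python, from workcell import read_state, read_camera, calibration, finish_job gives the robot as it stands.
- The arm moves only by the tool step_arm, never from a script. Its argument "commands" is a list of rows, each an object of numbers: "fingers": the gripper's target within -1 to 1 (shut at 1, half-way at 0, fully open at -1); "dx", "dy", "dz": the shift along the tool's x, y, z in m; "roll": the turn about the tool's z in degrees. In form: [{"fingers": .., "dx": .., "dy": .., "dz": .., "roll": ..}, ...]. A call has 1 to 8 rows; each row is the pose to reach, as a shift and turn from the pose commanded when the call began, along the tool's axes at that moment; what a row does not reach only later rows make up. A row lasts 1/8 s, in which the tool goes at most 62.5 mm and 10.7 degrees, less where a joint would pass 70% of its speed; a pose out of reach is approached as far as the arm can. A call with a gripper value outside its range is refused whole. The fingers move at their own pace and stop on an object; "squeeze" is the grip in N (left out, the last holds). Time passes only in rows, so rows that repeat a pose let the fingers close. It gives the time, the measured TCP pose, the force, the opening and the grip force at its end, in the units of the state.
- read_state(): the state, without advancing time (a new reading comes with each control period).
- read_camera(name): name is "side" or "top" or "wrist"; returns (picture, depth): 384x512x3 uint8, blue, green, red; 384x512 float32, m along the optical axis (not along the pixel's ray), 0 where there is no reading.
- calibration(name): a dict with "intrinsics" (3x3 intrinsics, pixels), "world_to_cam" (4x4, takes a point from world to camera coordinates). Camera axes: x right, y up, looking along -z (the intrinsics and any distortion apply to the point x, -y, -z); pixel columns grow to the right and rows downward; lengths in m; the calibration is good to about 2 mm. A picture is of the moment at which its call begins: read the wrist's pose just before it. calibration takes no time and is no camera call; for the wrist camera it gives the pose at the moment of the call.
- finish_job(): hands the job in; it is judged then, once.
The state is a dict: "time": time; "q": joint angles; "joint_vel": joint speeds; "joint_torque": joint torques, N m; "tool_pos": TCP position; "tcp_rot": TCP orientation; "wrist_force": force on the tool from outside, world axes, zero at the start; "torque": the same for the moment, N m; "width": opening from 0.0 (shut) to 1.0 (fully open); "grip_force": force on a finger pad.
Only numpy, scipy, OpenCV 4.12 (cv2) and the standard library are available. Lean on these libraries where they do the work, as an engineer would, in place of code of your own. Each camera call takes 0.05 s, during which the arm holds its last target. There are 200 camera calls.

TASK

The checking fixture holds two dowel pins, a long one in one nest and a short one in the other. Take the keeper plate by its tab and push it, nose first, behind the front lip of the nest that holds the long pin, until it is fully home against the spring stop, and finish while still holding it pressed there with the gripper, as a colleague is about to screw it down. Do not push the plate against the other nest's spring stop, and leave the pins and the other things on the bench where they are.

Things in the scene. Friction and masses are not known exactly. Their poses are not given: they have to be found in the camera images.
- fixture: Dark steel fixture fixed to the bench, 210 mm wide, 115 deep, 22 high. Origin: middle of its front edge at bench level; x leads into the slots, away from the robot (within 0.25 rad), y left, z up. A lip, underside 11.5 and top 17.5 mm above the bench, runs along the front over two slots open to -x, at y +55 and -55 mm. Behind each, at x 85 mm, is a groove (nest) with a dowel pin lying along y.
- slot_left (a point): Middle of the mouth of the left slot, 5.5 mm above the bench; axes as the fixture's. The slot is 48 mm wide and 11.5 mm high, its floor is the bench, its mouth corners are rounded 8 mm in radius. A bright strip as wide as the slot marks it on top of the lip.
- slot_right (a point): The same point of the right slot, which has the same size.
- plunger_left (a joint): Spring stop, a block under the lip in the left slot. 0 at rest, face 18 mm behind the mouth; pushed inward (+) it meets a solid end at 0.012 m, face 30 mm behind the mouth: fully home. The spring pushes back with 4 N at first touch, 10 N at the end, and shoves the plate out again if let go.
- plunger_right (a joint): The same spring stop in the right slot: 0 at rest, 0.012 m fully home.
- keeper_tab (a point): Grip point of the loose aluminium keeper plate (about 0.3 kg): in its upright tab, 33 mm above the plate's underside. x along the plate to its nose, y across, z up. Plate 90 x 44 x 8 mm, flat on the bench; nose edge 73 mm ahead (+x), tail 17 mm behind. Tab 12 mm thick (x), 40 wide (y), top 52 mm above the bench. At the start the nose points away from the robot, within 0.5 rad.
- keeper: The same keeper plate as a whole; origin at the middle of its underside, 28 mm ahead (+x) of the tab; axes as above.
- long_pin_center (a point): Centre of the long polished steel dowel pin, 18 mm thick and 72 mm long, lying in one of the two nests (left or right differs from start to start).
- short_pin_center (a point): Centre of the short polished steel dowel pin, 18 mm thick and 30 mm long, lying in the other nest.
- sine_plate: Bystander: tilted chrome sine plate, 150 mm long (x), 75 mm wide, 76 mm high, left of the fixture; origin under its middle.
- gauge_fan: Bystander: grey steel radius gauge fan lying flat, about 140 mm long, 11 mm high, at the right; origin under its pivot.
- clamp_body: Bystander: red aluminium fixture clamp body, 75 x 42 mm, 75 mm high, right of the fixture; origin under its middle.
- gate (a joint): Small swinging steel gate, 130 mm wide and 100 mm high, on a post at the left front of the bench (x 0.40, y 0.39); it is out of the way and need not be touched. 0: it reaches from the post to the right (-y); negative: swung towards the robot.
Mind the look-alikes: they are no part of the job. Several things look just like the keeper: the one meant starts farthest to the robot's right.

How it is judged:
At the end, for the whole second after the job is handed in: The keeper plate is in the slot of the nest that holds the long pin (its tab within 9 mm of the slot's centre line), lies flat within 0.12 rad, has driven that slot's spring stop in by more than 9 of its 12 mm, is still, and the fingers still bear on it with more than 2 N (((y of long_pin_center in the frame of fixture above 0 m and value of joint plunger_left above 0.009 m and y of keeper_tab in the frame of fixture between 0.046 and 0.064 m) or (y of long_pin_center in the frame of fixture below 0 m and value of joint plunger_right above 0.009 m and y of keeper_tab in the frame of fixture between -0.064 and -0.046 m)) and contact force between the fingers and keeper above 2 N and linear speed of keeper below 0.02 m/s and angle between keeper's own z axis and vertical below 0.12 rad); the arm keeps its last pose, push and grip.
It fails at once if the spring stop of the short pin's nest is pushed in by more than 3 mm ((y of long_pin_center in the frame of fixture below 0 m and value of joint plunger_left above 0.003 m) or (y of long_pin_center in the frame of fixture above 0 m and value of joint plunger_right above 0.003 m)).
It fails at once if a dowel pin is displaced by more than 12 mm (distance of any of long_pin_center, short_pin_center from where it was at the start of the episode above 0.012 m).
It fails at once if the sine plate is displaced by more than 20 mm (distance of sine_plate from where it was at the start of the episode above 0.02 m).
It fails at once if the gauge fan is displaced by more than 20 mm (distance of gauge_fan from where it was at the start of the episode above 0.02 m).
It fails at once if the clamp body is displaced by more than 20 mm (distance of clamp_body from where it was at the start of the episode above 0.02 m).
It also fails if it takes over 38 s, if anything falls off the work surface, if the arm or the gripper's body presses on something with over 40 N, if the wrist force passes 120 N, or if a joint passes its speed limit or range.

## Working session

There is one attempt and no reset: what is moved stays moved. The work goes in short steps, Python scripts to look and compute and a tool call to move; the robot and the scene stay as the last step left them, time stands still between calls to the robot, and variables do not carry over. Pictures are saved under pics/ and viewed, at most 10 in all, crops included, and the job is handed in when it is done.

Besides the shell and the picture viewer there is one more tool, called after "Emit:" as name([rows], argument=value, ...), one row to a line, values as JSON. step_arm: Moves the arm, as the interface text tells. Its arguments: {"type":"object","properties":{"commands":{"type":"array","items":{"type":"object","properties":{"fingers":{"type":"number"},"dx":{"type":"number"},"dy":{"type":"number"},"dz":{"type":"number"},"roll":{"type":"number"}}}},"squeeze":{"type":"number"}},"required":["commands"]}

```bash
mkdir -p pics; ls
cat > h.py <<'E'
import numpy as np, cv2
from workcell import *
def save(n,name):
    im,d=read_camera(n); cv2.imwrite(f'pics/{name}.png',im); np.save(f'pics/{name}_d.npy',d)
    c=calibration(n); np.savez(f'pics/{name}_c.npz',K=c['intrinsics'],T=c['world_to_cam']); return im,d
def load(name):
    c=np.load(f'pics/{name}_c.npz'); return cv2.imread(f'pics/{name}.png'),np.load(f'pics/{name}_d.npy'),c['K'],c['T']
def ray(K,T,uv):
    uv=np.atleast_2d(np.asarray(uv,float)); p=np.c_[uv,np.ones(len(uv))]@np.linalg.inv(K).T
    R=T[:3,:3]; o=-R.T@T[:3,3]; return o,(p*[1,-1,-1])@R
def onz(K,T,uv,z):
    o,d=ray(K,T,uv); return o+d*((z-o[2])/d[:,2])[:,None]
def cloud(d,K,T):
    v,u=np.mgrid[:d.shape[0],:d.shape[1]]
    o,r=ray(K,T,np.c_[u.ravel(),v.ravel()]); return (o+r*d.ravel()[:,None]).reshape(*d.shape,3)
E
python3 - <<'E'
from h import *
s=read_state();print(s)
print(calibration('top'))
for n in('top','side'): save(n,n+'0')
E
```

```text
pics
{'time': 0.0, 'q': array([ 1.10211852e+00,  2.64786216e-01,  1.60542116e+00, -9.63567948e-06,
        1.27368148e+00, -3.68959573e-02]), 'joint_vel': array([-0.00017268, -0.00055121,  0.00030278, -0.00119964,  0.00113146,
        0.00114706]), 'joint_torque': array([-6.69016226e-04, -5.15091527e+01, -3.67324305e+01,  9.08064339e-05,
        1.28497003e-02,  2.22126420e-05]), 'tool_pos': array([0.28210394, 0.61229964, 0.19111438]), 'tcp_rot': array([-0.67285905, -3.06811031,  0.00349523]), 'wrist_force': array([-0.62955511, -0.59830499, -0.09184395]), 'torque': array([-0.04829064,  0.0144653 ,  0.03707054]), 'grip_force': 0.0, 'width': 1.0023959845036365}
{'intrinsics': array([[349.32851531,   0.        , 254.04210872],
       [  0.        , 349.32851531, 186.56247844],
       [  0.        ,   0.        ,   1.        ]]), 'world_to_cam': array([[ 0.0206908 , -0.99952127,  0.02300266,  0.01819896],
       [ 0.9983827 ,  0.02187484,  0.0524736 , -0.55626407],
       [-0.05295165,  0.02187973,  0.99835735, -0.87535671],
       [ 0.        ,  0.        ,  0.        ,  1.        ]])}
```

View pics/top0.png

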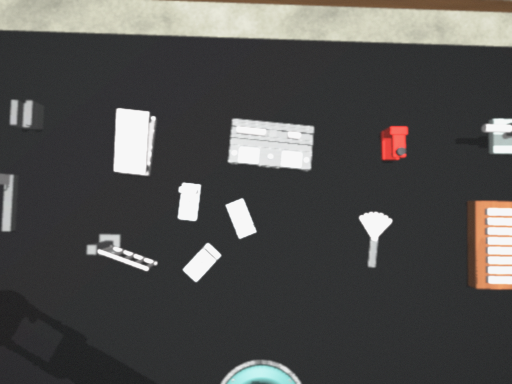

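View pics/side0.png

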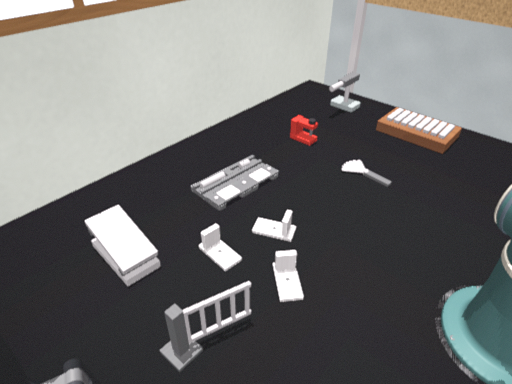

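Top view: the long pin is at (251,131) in the left nest and the short one at (294,134). The rightmost keeper is at (241,218), with two look-alikes to its left. I'll measure these next.

Run:
```python
from h import *
im,d,K,T=load('top0'); P=cloud(d,K,T)
g=im.min(2)
print('bench z',np.median(P[250:300,280:340,2]))
# keeper
m=np.zeros(g.shape,np.uint8); m[190:245,220:262]=(g[190:245,220:262]>110)
c=max(cv2.findContours(m,0,1)[0],key=cv2.contourArea); r=cv2.minAreaRect(c); print('keeper rect',r)
z=P[...,2]; 
for lo,hi in((.004,.02),(.035,.07)):
    q=P[(m>0)&(z>lo)&(z<hi)]; print(lo,len(q),q.mean(0) if len(q) else '')
    if len(q)>4:
        print(cv2.minAreaRect((q[:,:2]*1000).astype(np.float32)), np.median(q[:,2]))
print(np.round(z[195:242:3,225:258:3]*1000).astype(int))
# fixture
q=P[110:178,220:322]; mm=(q[...,2]>.012)&(q[...,2]<.045); qq=q[mm]
print('fix',cv2.minAreaRect((qq[:,:2]*1000).astype(np.float32)))
for nm,b in(('side0',None),):
    im2,d2,K2,T2=load(nm); P2=cloud(d2,K2,T2)
    s=P2[205:245,248:300].reshape(-1,3); t=s[(s[:,2]>.02)&(s[:,2]<.07)]; print('side tab',len(t),t.mean(0),t.max(0),t.min(0), cv2.minAreaRect((t[:,:2]*1000).astype(np.float32)))
a=cv2.resize(im[105:265,170:330],(480,480),interpolation=cv2.INTER_NEAREST)
b=cv2.resize(im2[150:310,185:325],(420,480),interpolation=cv2.INTER_CUBIC)[:,:310]
cv2.imwrite('pics/z.png',np.hstack([a,b]))
```

```text
bench z -0.0010863486236998288
keeper rect ((240.53448486328125, 218.08619689941406), (37.69615173339844, 20.240793228149414), 68.19859313964844)
0.004 510 [0.47987314 0.06348064 0.00773753]
((474.9355773925781, 62.27879333496094), (89.72539520263672, 45.06380844116211), 23.07548713684082) 0.007649389974728138
0.035 89 [0.44990015 0.0504649  0.05107838]
((449.5648193359375, 50.28925323486328), (11.98664379119873, 39.47376251220703), 23.34198760986328) 0.051800615771488756
[[  2   1   2   0   0   1   1   1  -1  -1  -2]
 [ -2   1   0   2  -1   2   0   1  -2   3  -1]
 [  0   0  -2   0   8  11   7  -2   0   0  -1]
 [ -1  -1   7   9   9   7   6  -2   0   3  -4]
 [ -1   7   8   6   6   6   4 903   0  -3  -1]
 [ -1   4   6   9  10   8   9   7  -1   2   1]
 [  0  -3   8   8   7   8   9   8  -2  -1   2]
 [  0  -1   5   7   7   9   6   7   6   1   3]
 [  2   0  -2   8   6  12   8   9   7  -1   1]
 [ -2   0  -2   5  11   8   6   9   9   1   0]
 [  0  -3   0   4   8   7   7   8  45  51   0]
 [  3  -2   2  -1   9  22  52  50  50  52   2]
 [  2   0  -2  -3  52  50  51  51   9   8   7]
 [ -2  -2  -1  -1   2  48   7   8   2   1   0]
 [  1  -2   4  -1   2   6  -3   1   0  -3   4]
 [  0  -1   2   0   0  -2   1  -2  -2   2   1]]
fix ((666.0681762695312, -12.182830810546875), (210.28848266601562, 115.14466857910156), 85.76102447509766)
side tab 164 [0.44215029 0.05557085 0.04390305] [0.45736373 0.07087957 0.05576503] [0.43271927 0.0288931  0.02071728] ((445.9305419921875, 50.276458740234375), (12.217668533325195, 42.16640853881836), 22.873502731323242)
```

View pics/z.png

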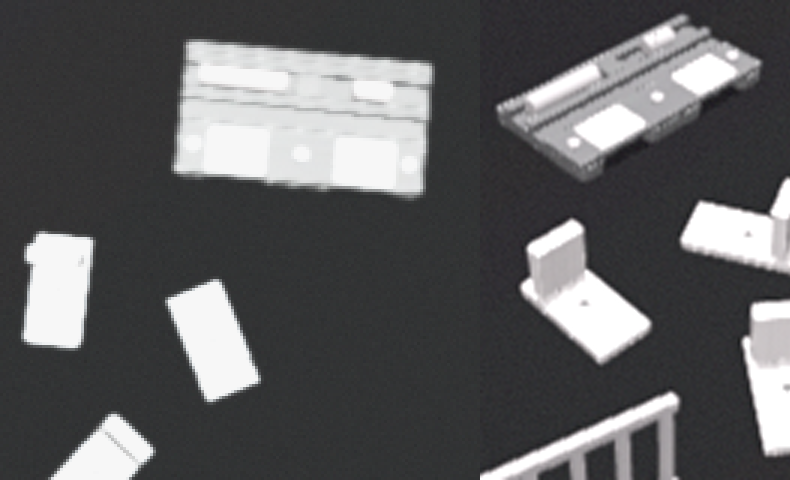

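```bash
cat >> h.py <<'E'
from scipy.spatial.transform import Rotation as Ro
def go(x,y,z,yaw):
    s=read_state(); R=Ro.from_rotvec(s['tcp_rot']).as_matrix()
    d=R.T@(np.array([x,y,z])-s['tool_pos']); yc=np.degrees(np.arctan2(R[1,1],R[0,1]))
    print('shift mm',np.round(d*1000,1),'roll',round(yc-yaw,2),'yaw now',round(yc,2),'tilt',np.round(R[:,2],4))
E
python3 -c "
from h import *
go(.4497,.0503,.13,23.2)"
```

```text
shift mm [-387.4 -440.3   62.1] roll 42.06 yaw now 65.26 tilt [-9.0e-04 -1.8e-03 -1.0e+00]
```

Emit:
step_arm([
  {"dx": -0.387,"dy": -0.44,"dz": 0,"roll": 42,"fingers": -1},
  {"dx": -0.387,"dy": -0.44,"dz": 0,"roll": 42,"fingers": -1},
  {"dx": -0.387,"dy": -0.44,"dz": 0,"roll": 42,"fingers": -1},
  {"dx": -0.387,"dy": -0.44,"dz": 0,"roll": 42,"fingers": -1},
  {"dx": -0.387,"dy": -0.44,"dz": 0,"roll": 42,"fingers": -1},
  {"dx": -0.387,"dy": -0.44,"dz": 0,"roll": 42,"fingers": -1},
  {"dx": -0.387,"dy": -0.44,"dz": 0,"roll": 42,"fingers": -1},
  {"dx": -0.387,"dy": -0.44,"dz": 0,"roll": 42,"fingers": -1},
])

```text
time: 1.1
tool_pos: [0.4252, 0.1319, 0.1923]
tcp_rot: [1.727, 2.624, 0.0]
wrist_force: [1.9, 0.5, 0.0]
width: 1.0
grip_force: 0.0
```

```bash
python3 -c "
from h import *
go(.4497,.0503,.12,23.2)"
```

```text
shift mm [-84.6  -9.8  72.3] roll 0.08 yaw now 23.28 tilt [ 3.e-04  0.e+00 -1.e+00]
```

Emit:
step_arm([
  {"dx": -0.085,"dy": -0.01,"dz": 0.05,"roll": 0,"fingers": -0.3},
  {"dx": -0.085,"dy": -0.01,"dz": 0.072,"roll": 0,"fingers": -0.3},
  {"dx": -0.085,"dy": -0.01,"dz": 0.072,"roll": 0,"fingers": -0.3},
  {"dx": -0.085,"dy": -0.01,"dz": 0.072,"roll": 0,"fingers": -0.3},
])

```text
time: 1.6
tool_pos: [0.4497, 0.0522, 0.1208]
tcp_rot: [-1.729, -2.623, -0.001]
wrist_force: [1.2, 1.3, 0.6]
width: 0.651
grip_force: 0.0
```

Run:
```python
from h import *
print(read_state()['tool_pos'])
im,d=save('wrist','w0'); im,d,K,T=load('w0'); P=cloud(d,K,T)
o=-T[:3,:3].T@T[:3,3]; print(o)
m=(P[...,2]>.046)&(P[...,2]<.058)&(np.hypot(P[...,0]-.45,P[...,1]-.05)<.045)
q=P[m]; print(m.sum(), q.mean(0) if len(q) else '', cv2.minAreaRect((q[:,:2]*1000).astype(np.float32)) if len(q) else '')
go(.4497,.0503,.014,23.2)
```

```text
[0.449742   0.0521927  0.12084661]
[0.41901717 0.12470991 0.30278741]
498 [0.44640417 0.05296685 0.0521622 ] ((446.64794921875, 51.68745422363281), (11.480119705200195, 39.82813262939453), 23.34459114074707)
shift mm [ -1.8  -1.8 107.6] roll 0.09 yaw now 23.29 tilt [ 1.7e-03  6.0e-04 -1.0e+00]
```

View pics/w0.png

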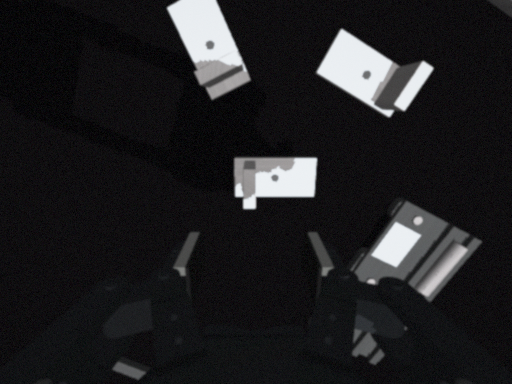

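Wrist view: the tab at (249,185) lies between the fingers (185 and 322) and is square to them. I'll descend and grip.

Emit:
step_arm([
  {"dx": 0,"dy": -0.002,"dz": 0.05,"roll": 0,"fingers": -0.3},
  {"dx": 0,"dy": -0.002,"dz": 0.09,"roll": 0,"fingers": -0.3},
  {"dx": 0,"dy": -0.002,"dz": 0.106,"roll": 0,"fingers": -0.3},
  {"dx": 0,"dy": -0.002,"dz": 0.106,"roll": 0,"fingers": 0.4},
  {"dx": 0,"dy": -0.002,"dz": 0.106,"roll": 0,"fingers": 1},
  {"dx": 0,"dy": -0.002,"dz": 0.106,"roll": 0,"fingers": 1},
  {"dx": 0,"dy": -0.002,"dz": 0.106,"roll": 0,"fingers": 1},
], squeeze=50)

```text
time: 2.52
tool_pos: [0.4489, 0.0511, 0.0156]
tcp_rot: [1.727, 2.622, 0.002]
wrist_force: [-0.0, -0.5, -0.4]
width: 0.001
grip_force: 0.0
```

Run:
```python
from h import *
print(read_state()['tool_pos'])
go(.530,.053,.017,-4.24)
```

```text
[0.44886137 0.05106924 0.0155974 ]
shift mm [-30.3  75.3  -1.2] roll 27.49 yaw now 23.25 tilt [ 2.1e-03  1.0e-04 -1.0e+00]
```

Run:
```python
from h import *
save('top','t1'); save('side','s1'); save('wrist','w1')
a=[cv2.resize(load('t1')[0][170:270,190:290],(390,390)),cv2.resize(load('s1')[0][160:310,210:360],(390,390))]
cv2.imwrite('pics/z1.png',np.hstack(a))
print(read_state()['width'])
```

```text
-0.0013615474414975794
```

View pics/z1.png

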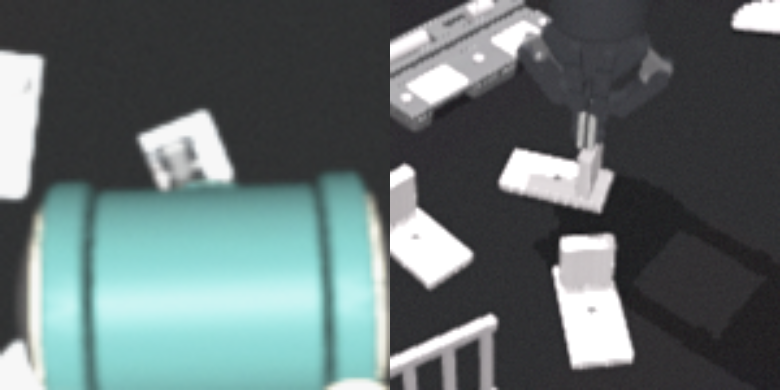

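Run:
```python
from h import *
im,d,K,T=load('s1'); P=cloud(d,K,T)
c=P[205:245,248:300].reshape(-1,3); t=c[(c[:,2]>.03)&(c[:,2]<.056)]
print(cv2.minAreaRect((t[:,:2]*1000).astype(np.float32)),t.mean(0),len(t))
g=P[..., :]
for v in range(198,226,2): print(v,[tuple(np.round(P[v,u]*1000).astype(int)) for u in range(282,294,2)], im[v,282:294:2].mean(1).astype(int))
im,d,K,T=load('w1'); P=cloud(d,K,T)
m=(P[...,2]>.046)&(P[...,2]<.058)&(np.hypot(P[...,0]-.45,P[...,1]-.05)<.06); q=P[m]; print('w',len(q),cv2.minAreaRect((q[:,:2]*1000).astype(np.float32)) if len(q) else '')
cv2.imwrite('pics/z2.png',im)
```

```text
((445.1034240722656, 51.39305114746094), (12.085444450378418, 39.570518493652344), 21.896629333496094) [0.43988514 0.06004772 0.04543615] 94
198 [(np.int64(451), np.int64(65), np.int64(108)), (np.int64(447), np.int64(63), np.int64(109)), (np.int64(450), np.int64(52), np.int64(101)), (np.int64(440), np.int64(59), np.int64(111)), (np.int64(435), np.int64(59), np.int64(114)), (np.int64(432), np.int64(55), np.int64(113))] [65 64 57 69 63 61]
200 [(np.int64(452), np.int64(63), np.int64(102)), (np.int64(448), np.int64(62), np.int64(103)), (np.int64(451), np.int64(49), np.int64(94)), (np.int64(439), np.int64(59), np.int64(106)), (np.int64(435), np.int64(58), np.int64(107)), (np.int64(430), np.int64(58), np.int64(110))] [66 62 51 64 64 66]
202 [(np.int64(449), np.int64(67), np.int64(100)), (np.int64(445), np.int64(65), np.int64(101)), (np.int64(447), np.int64(56), np.int64(95)), (np.int64(438), np.int64(61), np.int64(102)), (np.int64(434), np.int64(59), np.int64(103)), (np.int64(430), np.int64(57), np.int64(104))] [68 83 62 65 64 64]
204 [(np.int64(453), np.int64(61), np.int64(89)), (np.int6
[... 2651 characters left out ...]
p.int64(443), np.int64(70), np.int64(50)), (np.int64(439), np.int64(68), np.int64(51)), (np.int64(435), np.int64(66), np.int64(52)), (np.int64(437), np.int64(56), np.int64(44)), (np.int64(446), np.int64(36), np.int64(25)), (np.int64(456), np.int64(13), np.int64(4))] [169 208 220 162 156  51]
224 [(np.int64(443), np.int64(69), np.int64(44)), (np.int64(439), np.int64(68), np.int64(45)), (np.int64(435), np.int64(66), np.int64(46)), (np.int64(438), np.int64(54), np.int64(37)), (np.int64(446), np.int64(35), np.int64(19)), (np.int64(453), np.int64(17), np.int64(3))] [237 197 204 155 158  74]
w 471 ((442.3677673339844, 62.44434356689453), (14.61807632446289, 16.516578674316406), 25.162906646728516)
```

View pics/z2.png

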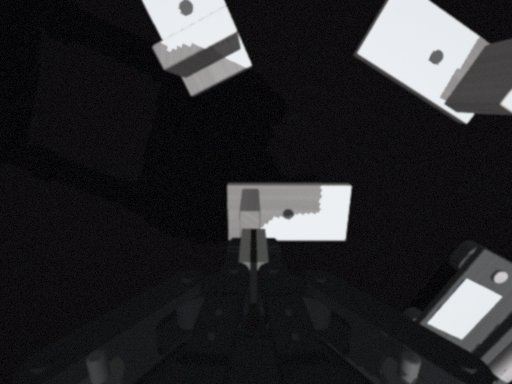

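Run:
```python
from h import *
a=load('s1')[0][180:250,250:320]; b=load('w1')[0][170:270,200:300]
cv2.imwrite('pics/z3.png',np.hstack([cv2.resize(x,(400,400),interpolation=cv2.INTER_CUBIC) for x in(a,b)]))
print(read_state())
```

```text
{'time': 2.675, 'q': array([ 5.80249665e-02,  2.90401893e-02,  2.23347196e+00, -1.67682005e-05,
        8.78414659e-01, -3.47783225e-01]), 'joint_vel': array([ 8.61944990e-04,  3.56308644e-03,  3.00834739e-03, -9.77600064e-05,
       -3.00730895e-03,  1.32164902e-03]), 'joint_torque': array([ 1.78169820e-02, -3.13273072e+01, -2.96917534e+01,  1.00889749e-03,
       -8.95995152e-03,  1.26131858e-04]), 'tool_pos': array([0.44808974, 0.05096659, 0.01484991]), 'tcp_rot': array([1.72790459e+00, 2.62307971e+00, 6.08683948e-04]), 'wrist_force': array([ 0.41324085, -0.19329009, -0.15588177]), 'torque': array([ 0.02940295, -0.00825675,  0.02203447]), 'grip_force': 0.0, 'width': -0.0013615474414975794}
```

View pics/z3.png

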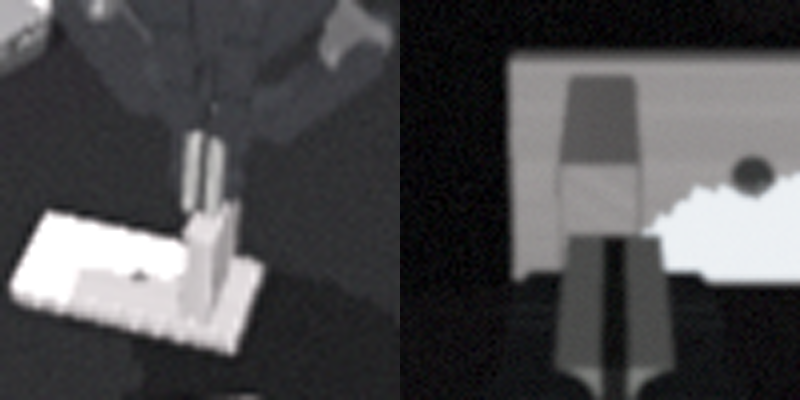

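Run:
```python
from h import *
tp=np.array([.4485,.0510,.0152])
for n in('s1','w1','s0' if 0 else 'top0'):
    im,d,K,T=load(n); o=-T[:3,:3].T@T[:3,3]
    for p in(tp,tp+[0,0,.04]):
        c=T[:3,:3]@p+T[:3,3]; u=K@(c*[1,-1,-1]); print(n,'cam',o.round(3),u[:2]/u[2],'depth',-c[2], 'seen',d[int(u[1]/u[2]),int(u[0]/u[2])])
im,d,K,T=load('w1'); P=cloud(d,K,T)
for v in range(205,265,4): print(v,[tuple((P[v,u]*1000).round().astype(int).tolist()) for u in(246,251,255,259,262)])
```

```text
s1 cam [0.076 0.575 0.608] [284.64930413 228.25459224] depth 0.8684965601757051 seen 0.8418096
s1 cam [0.076 0.575 0.608] [285.61976153 214.70362758] depth 0.8443849923810494 seen 0.82982594
w1 cam [0.417 0.123 0.196] [253.69394103 218.2596483 ] depth 0.19619990304205437 seen 0.15615772
w1 cam [0.417 0.123 0.196] [253.88958361 246.00944664] depth 0.15807718194511242 seen 0.13416731
top0 cam [0.509 0.05  0.903] [244.88281064 228.73453705] depth 0.8828146335821448 seen 0.846566
top0 cam [0.509 0.05  0.903] [244.83019258 229.86268112] depth 0.8428803395582646 seen 0.8486606
205 [(436, 68, 43), (439, 69, 43), (441, 70, 43), (443, 71, 43), (451, 60, 7)]
209 [(436, 68, 49), (439, 69, 49), (441, 70, 49), (443, 71, 49), (453, 57, 7)]
213 [(437, 66, 50), (439, 68, 52), (441, 69, 52), (444, 69, 50), (454, 54, 6)]
217 [(438, 64, 51), (440, 66, 51), (443, 66, 51), (445, 68, 52), (455, 51, 7)]
221 [(439, 62, 52), (441, 63, 51), (443, 65, 52), (446, 65, 51), (456, 48, 8)]
225 [(440, 60, 52), (443, 61, 51), (445, 62, 51), (447, 63, 51), (458, 45, 7)]
229 [(440, 61, 58), (442, 61, 58), (444, 63, 58), (446, 63, 58), (448, 64, 59)]
233 [(440, 61, 64), (442, 62, 63), (444, 62, 63), (446, 63, 63), (448, 64, 64)]
237 [(440, 61, 68), (442, 61, 67), (444, 62, 67), (446, 63, 68), (447, 64, 68)]
241 [(440, 61, 73), (442, 62, 73), (444, 63, 72), (446, 63, 72), (447, 64, 73)]
245 [(440, 61, 76), (442, 62, 76), (444, 62, 76), (446, 63, 77), (447, 64, 77)]
249 [(440, 61, 81), (442, 63, 82), (444, 63, 80), (446, 63, 80), (447, 64, 80)]
253 [(440, 61, 85), (442, 62, 84), (444, 63, 84), (446, 63, 84), (447, 64, 83)]
257 [(440, 61, 87), (442, 62, 87), (444, 62, 87), (446, 63, 88), (447, 64, 88)]
261 [(440, 61, 91), (442, 62, 90), (444, 63, 91), (446, 63, 91), (447, 64, 91)]
```

Run:
```python
from h import *
im,d,K,T=load('w0'); P=cloud(d,K,T)
for u in(190,194,314,318,322):
  print(u,[tuple((P[v,u]*1000).round().astype(int).tolist()) for v in range(222,272,4)])
```

```text
190 [(403, -31, 0), (405, -35, 1), (407, -41, 0), (415, 51, 172), (416, 51, 177), (416, 52, 181), (417, 52, 184), (418, 52, 188), (419, 52, 191), (419, 52, 195), (420, 52, 197), (421, 52, 199), (421, 50, 200)]
194 [(408, -28, 2), (410, -34, 1), (411, -39, -1), (417, 52, 172), (417, 52, 176), (418, 53, 181), (419, 52, 184), (420, 53, 188), (420, 52, 190), (421, 50, 190), (422, 49, 192), (422, 47, 192), (423, 46, 193)]
314 [(541, 28, 0), (544, 23, 0), (546, 19, 1), (475, 76, 171), (474, 77, 177), (474, 76, 180), (472, 76, 185), (472, 75, 188), (471, 75, 192), (472, 73, 192), (472, 72, 194), (473, 71, 194), (474, 68, 194)]
318 [(546, 30, 0), (548, 26, 1), (550, 21, 0), (477, 78, 172), (476, 77, 176), (475, 77, 181), (474, 77, 185), (474, 76, 187), (473, 76, 191), (472, 75, 195), (472, 75, 198), (471, 75, 201), (471, 73, 202)]
322 [(550, 32, -1), (553, 27, -1), (555, 23, 0), (558, 18, 0), (560, 13, 0), (481, 75, 173), (476, 77, 184), (475, 77, 188), (474, 77, 192), (474, 76, 195), (473, 76, 198), (473, 75, 201), (473, 74, 201)]
```

The pictures show the shut fingers standing just above the tab. The real fingertips sit about 40 mm higher than the reported TCP. I'll raise the arm and measure this offset with the fingers shut.

Emit:
step_arm([
  {"dx": 0,"dy": 0,"dz": -0.05,"roll": 0,"fingers": 1},
  {"dx": 0,"dy": 0,"dz": -0.05,"roll": 0,"fingers": 1},
  {"dx": 0,"dy": 0,"dz": -0.05,"roll": 0,"fingers": 1},
])

```text
time: 3.05
tool_pos: [0.4478, 0.051, 0.0645]
tcp_rot: [1.728, 2.623, 0.0]
wrist_force: [0.4, -1.1, -0.2]
width: 0.005
grip_force: 0.0
```

```bash
cat >> h.py <<'E'
def tip(tag):
    s=read_state()
    for n in('wrist','side'):
        save(n,tag+n); im,d,K,T=load(tag+n); P=cloud(d,K,T)
        R=Ro.from_rotvec(s['tcp_rot']).as_matrix(); L=(P-s['tool_pos'])@R*1000
        m=(abs(L[...,0])<16)&(abs(L[...,1])<60)&(L[...,2]<40)&(L[...,2]>-75)&(P[...,2]>.06)
        q=L[m]; print(n,m.sum(),'tool z max pctl',np.percentile(q[:,2],[90,97,99,99.8]).round(1),'x,y med of tip',np.median(q[q[:,2]>np.percentile(q[:,2],90)],0).round(1))
    print(s['tool_pos'],s['width'])
E
python3 - <<'E'
from h import *
tip('a')
im,d,K,T=load('awrist');P=cloud(d,K,T)
m=(P[...,2]>.046)&(P[...,2]<.058)&(np.hypot(P[...,0]-.45,P[...,1]-.05)<.045);q=P[m];print(cv2.minAreaRect((q[:,:2]*1000).astype(np.float32)))
E
```

```text
wrist 1664 tool z max pctl [-47.3 -43.6 -41.6 -40.7] x,y med of tip [ 12.3  -0.8 -44.8]
side 161 tool z max pctl [-48.5 -44.9 -43.3 -42.3] x,y med of tip [ 10.3  -2.  -46.5]
[0.4478009  0.05098823 0.06448694] 0.005452743634918375
((444.4243469238281, 53.64509582519531), (11.552408218383789, 34.87003707885742), 22.80453872680664)
```

Fingertips measured about 40.5 mm above the reported TCP when shut, and both views agree. For tips near z = 23 mm I need a TCP z of about -17 mm. I'll open, descend in stages and watch the force.

Emit:
step_arm([
  {"dx": 0,"dy": -0.002,"dz": 0,"roll": 0,"fingers": -0.1},
  {"dx": 0,"dy": -0.002,"dz": 0.01,"roll": 0,"fingers": -0.1},
  {"dx": 0,"dy": -0.002,"dz": 0.02,"roll": 0,"fingers": -0.1},
  {"dx": 0,"dy": -0.002,"dz": 0.045,"roll": 0,"fingers": -0.1},
  {"dx": 0,"dy": -0.002,"dz": 0.065,"roll": 0,"fingers": -0.1},
  {"dx": 0,"dy": -0.002,"dz": 0.065,"roll": 0,"fingers": -0.1},
])

```text
time: 3.9
tool_pos: [0.4433, 0.0501, -0.0029]
tcp_rot: [-1.726, -2.62, 0.005]
wrist_force: [-0.1, -0.3, -0.4]
width: 0.549
grip_force: 0.0
```

Emit:
step_arm([
  {"dx": 0,"dy": 0,"dz": 0.01,"roll": 0,"fingers": -0.1},
  {"dx": 0,"dy": 0,"dz": 0.017,"roll": 0,"fingers": -0.1},
  {"dx": 0,"dy": 0,"dz": 0.017,"roll": 0,"fingers": 0.4},
  {"dx": 0,"dy": 0,"dz": 0.017,"roll": 0,"fingers": 1},
  {"dx": 0,"dy": 0,"dz": 0.017,"roll": 0,"fingers": 1},
  {"dx": 0,"dy": 0,"dz": 0.017,"roll": 0,"fingers": 1},
], squeeze=80)

```text
time: 4.65
tool_pos: [0.4464, 0.0502, -0.017]
tcp_rot: [1.728, 2.623, 0.001]
wrist_force: [-1.6, -0.2, 1.9]
width: 0.126
grip_force: 78.4
```

Run:
```python
from h import *
s=read_state();print(s['tool_pos'],s['width'],s['grip_force'],s['wrist_force'])
go(.530,.053,-.0145,-4.24)
```

```text
[ 0.44643753  0.05024432 -0.01704642] 0.1263237147314417 78.4412133693695 [-1.60174828 -0.23785261  1.90694446]
shift mm [-30.5  77.9  -2.5] roll 27.5 yaw now 23.26 tilt [ 9.e-04 -0.e+00 -1.e+00]
```

Gripped at 78 N. I'll lift slightly, swing into line and stop short of the mouth.

Emit:
step_arm([
  {"dx": 0,"dy": 0,"dz": -0.002,"roll": 0,"fingers": 1},
  {"dx": -0.006,"dy": 0.017,"dz": -0.002,"roll": 7,"fingers": 1},
  {"dx": -0.013,"dy": 0.035,"dz": -0.002,"roll": 14,"fingers": 1},
  {"dx": -0.019,"dy": 0.052,"dz": -0.002,"roll": 21,"fingers": 1},
  {"dx": -0.026,"dy": 0.069,"dz": -0.002,"roll": 27.5,"fingers": 1},
  {"dx": -0.026,"dy": 0.069,"dz": -0.002,"roll": 27.5,"fingers": 1},
  {"dx": -0.026,"dy": 0.069,"dz": -0.002,"roll": 27.5,"fingers": 1},
])

```text
time: 5.52
tool_pos: [0.518, 0.0535, -0.0162]
tcp_rot: [-2.299, -2.139, 0.003]
wrist_force: [0.2, 0.3, -2.8]
width: 0.127
grip_force: 78.2
```

Run:
```python
from h import *
s=read_state();print(s['tool_pos'],s['width'],s['grip_force'],s['wrist_force'])
go(.520,.0538,-.0155,-4.24)
for n in('top','side','wrist'): save(n,'b'+n)
a=load('btop')[0][100:240,180:330]; b=load('bwrist')[0]
cv2.imwrite('pics/z4.png',np.hstack([cv2.resize(a,(400,373)),cv2.resize(b,(400,300))[:373] if 0 else cv2.copyMakeBorder(cv2.resize(b,(400,300)),0,73,0,0,0)]))
```

```text
[ 0.51804129  0.05353919 -0.01622165] 0.12742256741456978 78.21289300918579 [ 0.15412431  0.26252146 -2.8390574 ]
shift mm [ 0.4  1.9 -0.7] roll 0.1 yaw now -4.14 tilt [-2.4e-03 -1.0e-04 -1.0e+00]
```

View pics/z4.png

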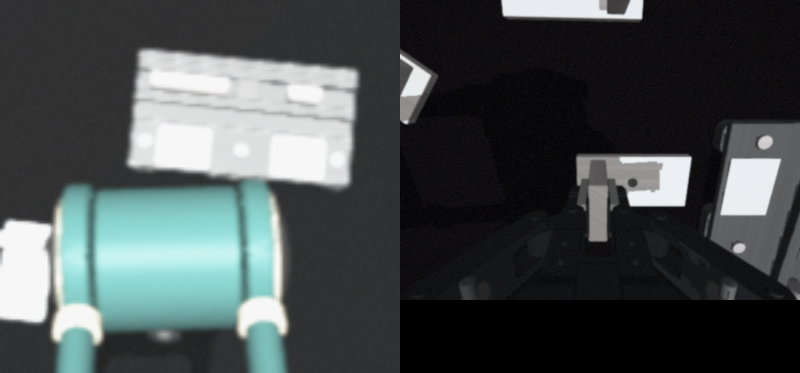

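Wrist view at full scale: plate at about x 738-883, y 198-264 and strip at x 924-998, y 202-275, seen through the open area. I'll measure the lateral offset and relative angle by casting rays.

Run:
```python
from h import *
def rect(n,box,z,thr=200,loc=None):
    im,d,K,T=load(n); g=im.min(2); m=np.zeros(g.shape,np.uint8); u0,v0,u1,v1=box
    m[v0:v1,u0:u1]=g[v0:v1,u0:u1]>thr
    c=max(cv2.findContours(m,0,1)[0],key=cv2.contourArea)
    p=onz(K,T,c.reshape(-1,2),z)[:,:2]*1000
    (a,b),(w,h),t=cv2.minAreaRect(p.astype(np.float32)); print(n,'c',(round(a,1),round(b,1)),'wh',(round(w,1),round(h,1)),'ang',round(t,2)); return p
rect('top0',(232,140,268,175),.0175,225)
rect('top0',(275,140,314,175),.0175,225)
p=rect('bwrist',(410,195,510,285),.0175,200)
q=rect('bwrist',(218,190,375,270),.0095,90)
im,d,K,T=load('bwrist'); P=cloud(d,K,T)
z=P[...,2]
pl=P[(z>.004)&(z<.014)&(P[...,0]>.53)&(P[...,0]<.605)&(abs(P[...,1]-.05)<.04)]*1000
yaw=-4.14; c,s=np.cos(np.radians(yaw)),np.sin(np.radians(yaw)); R=np.array([[c,s],[-s,c]])
tp=np.array([518,53.5])
lc=(pl[:,:2]-tp)@R.T; print('plate cloud in tool-yaw frame: x',lc[:,0].min(),lc[:,0].max(),' y pct',np.percentile(lc[:,1],[1,50,99]),'z',np.median(pl[:,2]))
for lo,hi in((20,40),(40,60),(60,72)):
    k=lc[(lc[:,0]>lo)&(lc[:,0]<hi)]; print(lo,np.percentile(k[:,1],[2,98]),'z',np.median(pl[(lc[:,0]>lo)&(lc[:,0]<hi),2]))
ls=(p-tp)@R.T; print('strip x',ls[:,0].min(),ls[:,0].max(),'y',ls[:,1].min(),ls[:,1].max())
```

```text
top0 c (644.4, 43.6) wh (94.4, 57.7) ang 85.88
top0 c (636.5, -65.9) wh (90.5, 57.5) ang 85.95
bwrist c (634.1, 45.0) wh (47.5, 35.8) ang 85.85
bwrist c (545.7, 52.3) wh (45.1, 89.9) ang 85.82
plate cloud in tool-yaw frame: x 10.66810201767069 73.13692395811586  y pct [-20.60625058   4.86292788  22.521455  ] z 8.620883884133484
20 [-19.65523983  22.40692417] z 8.661344724293585
40 [-20.11818621  22.34781516] z 8.612224336922269
60 [-20.13252079  22.35567046] z 8.56224450030027
strip x 98.57128090375215 134.33745123889096 y -23.82081315207961 23.711778278811575
```

Plate and slot are parallel, 85.82° against 85.85°. The plate sits about 1 mm to the left, so I'll shift 1 mm right and enter the mouth.

Emit:
step_arm([
  {"dx": -0.001,"dy": 0.005,"dz": 0,"roll": 0,"fingers": 1},
  {"dx": -0.001,"dy": 0.013,"dz": 0,"roll": 0,"fingers": 1},
  {"dx": -0.001,"dy": 0.021,"dz": 0,"roll": 0,"fingers": 1},
  {"dx": -0.001,"dy": 0.028,"dz": 0,"roll": 0,"fingers": 1},
  {"dx": -0.001,"dy": 0.035,"dz": 0,"roll": 0,"fingers": 1},
  {"dx": -0.001,"dy": 0.035,"dz": 0,"roll": 0,"fingers": 1},
])

```text
time: 6.42
tool_pos: [0.5545, 0.05, -0.0158]
tcp_rot: [-2.302, -2.137, 0.001]
wrist_force: [0.4, -0.1, -3.2]
width: 0.125
grip_force: 78.3
```

Emit:
step_arm([
  {"dx": 0,"dy": 0.003,"dz": 0,"roll": 0,"fingers": 1},
  {"dx": 0,"dy": 0.006,"dz": 0,"roll": 0,"fingers": 1},
  {"dx": 0,"dy": 0.008,"dz": 0,"roll": 0,"fingers": 1},
  {"dx": 0,"dy": 0.008,"dz": 0,"roll": 0,"fingers": 1},
])

```text
time: 6.92
tool_pos: [0.5601, 0.0495, -0.0161]
tcp_rot: [-2.3, -2.136, 0.005]
wrist_force: [-6.7, -0.1, 0.7]
width: 0.129
grip_force: 78.9
```

Run:
```python
from h import *
go(.5699,.0501-.001,-.0165,-4.24)
```

```text
shift mm [0.3 9.8 0.3] roll 0.0 yaw now -4.24 tilt [-0.0045  0.     -1.    ]
```

Contact is on the spring stop at 6.7 N. I'll continue in small steps.

Emit:
step_arm([
  {"dx": 0,"dy": 0.002,"dz": 0,"roll": 0,"fingers": 1},
  {"dx": 0,"dy": 0.004,"dz": 0,"roll": 0,"fingers": 1},
  {"dx": 0,"dy": 0.006,"dz": 0,"roll": 0,"fingers": 1},
  {"dx": 0,"dy": 0.006,"dz": 0,"roll": 0,"fingers": 1},
])

```text
time: 7.42
tool_pos: [0.5649, 0.0491, -0.0163]
tcp_rot: [-2.299, -2.135, 0.008]
wrist_force: [-7.7, 0.0, 2.0]
width: 0.125
grip_force: 79.1
```

Emit:
step_arm([
  {"dx": 0,"dy": 0.001,"dz": 0,"roll": 0,"fingers": 1},
  {"dx": 0,"dy": 0.002,"dz": 0,"roll": 0,"fingers": 1},
  {"dx": 0,"dy": 0.002,"dz": 0,"roll": 0,"fingers": 1},
])

```text
time: 7.8
tool_pos: [0.5664, 0.049, -0.0164]
tcp_rot: [-2.298, -2.134, 0.008]
wrist_force: [-10.1, 1.0, 2.9]
width: 0.126
grip_force: 79.2
```

Emit:
step_arm([
  {"dx": 0,"dy": 0.001,"dz": 0,"roll": 0,"fingers": 1},
  {"dx": 0,"dy": 0.002,"dz": 0,"roll": 0,"fingers": 1},
  {"dx": 0,"dy": 0.002,"dz": 0,"roll": 0,"fingers": 1},
])

```text
time: 8.18
tool_pos: [0.5668, 0.049, -0.0165]
tcp_rot: [-2.297, -2.133, 0.012]
wrist_force: [-13.9, 1.2, 6.6]
width: 0.128
grip_force: 79.8
```

Emit:
step_arm([
  {"dx": 0,"dy": 0.001,"dz": 0,"roll": 0,"fingers": 1},
  {"dx": 0,"dy": 0.002,"dz": 0,"roll": 0,"fingers": 1},
  {"dx": 0,"dy": 0.002,"dz": 0,"roll": 0,"fingers": 1},
  {"dx": 0,"dy": 0.002,"dz": 0,"roll": 0,"fingers": 1},
])

```text
time: 8.68
tool_pos: [0.5668, 0.049, -0.0163]
tcp_rot: [-2.295, -2.131, 0.016]
wrist_force: [-19.6, 1.0, 12.8]
width: 0.126
grip_force: 80.7
```

Run:
```python
from h import *
print(read_state()['tool_pos'],read_state()['wrist_force'])
for n in('wrist','side'): save(n,'c'+n)
im,d,K,T=load('cwrist'); P=cloud(d,K,T)
a=np.radians(-4.2); R=np.array([[np.cos(a),np.sin(a)],[-np.sin(a),np.cos(a)]])
L=np.dstack([(P[...,:2]*1000-[612.8,46.9])@R.T,P[...,2]*1000])   # slot_left frame
z=L[...,2]
pl=L[(z>3)&(z<13)&(L[...,0]>-70)&(L[...,0]<10)&(abs(L[...,1])<30)]; print('plate x',np.percentile(pl[:,0],[1,99]),'y',np.percentile(pl[:,1],[1,99]))
for lo,hi in((-60,-45),(-30,-15),(-15,-2)):
    k=pl[(pl[:,0]>lo)&(pl[:,0]<hi)]; print(lo,len(k),np.median(k[:,2]) if len(k) else '')
li=L[(z>15)&(z<21)&(L[...,0]>-20)&(L[...,0]<40)&(abs(L[...,1])<20)]; print('lip front x',np.percentile(li[:,0],[1,3]))
tb=L[(z>48)&(z<56)&(L[...,0]>-70)&(L[...,0]<-20)&(abs(L[...,1])<25)]; print('tab',len(tb),np.percentile(tb,[2,98],axis=0))
cv2.imwrite('pics/z5.png',np.hstack([cv2.resize(im,(400,300)),cv2.resize(load('cside')[0][130:250,180:340],(400,300))]))
```

```text
[ 0.56675969  0.04898528 -0.01633698] [-19.58997165   1.03638842  12.77874939]
plate x [-62.28552643  -0.29797987] y [-23.8155692   21.36600555]
-60 460 8.306251458495922
-30 1216 8.053418545408682
-15 1358 7.880109123179449
lip front x [-1.14270659 -0.4777768 ]
tab 2174 [[-61.30394464 -19.07190398  48.48576484]
 [-30.04005943  19.04708084  54.98431041]]
```

View pics/z5.png

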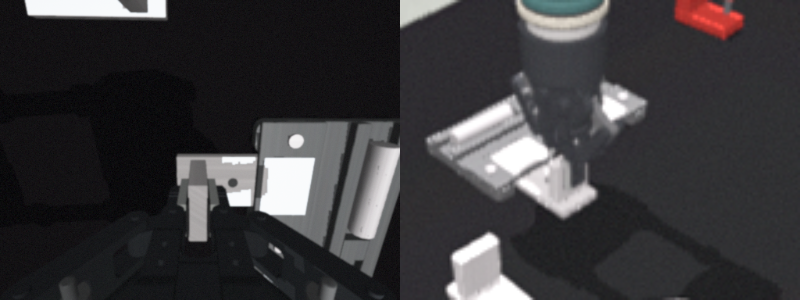

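The wrist view shows the plate under the left lip, the slot with the long pin. The spring readings fit: 6.7 N at 5.3 mm, 10.1 N near the end, then 19.6 N with no further motion, so it is on the solid end. I'll let it settle briefly, then hand in.

Emit:
step_arm([
  {"dx": 0,"dy": 0,"dz": 0,"roll": 0,"fingers": 1},
  {"dx": 0,"dy": 0,"dz": 0,"roll": 0,"fingers": 1},
  {"dx": 0,"dy": 0,"dz": 0,"roll": 0,"fingers": 1},
])

```text
time: 9.15
tool_pos: [0.5667, 0.049, -0.0163]
tcp_rot: [-2.295, -2.131, 0.016]
wrist_force: [-20.0, 1.6, 13.0]
width: 0.128
grip_force: 80.7
```

```bash
python3 -c "
from workcell import *
s=read_state();print(s['tool_pos'],s['wrist_force'],s['grip_force'])
print(finish_job())"
```

```text
[ 0.56672551  0.04900742 -0.01633451] [-19.99248107   1.55601976  12.99771919] 80.68522453308105
the job is handed in; nothing more can be done
None
```

The job is handed in after about 9 s: the keeper plate is in the left slot (long pin), pressed against the stop's solid end with about 20 N and still gripped at about 80 N, though the hand-in returned no verdict.

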